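Refill the cutter-arbor magazine of a key machine

ROBOT

A 6-joint arm with a two-finger parallel gripper is mounted at the origin on the work surface. World frame = base frame: x ahead of the robot, y to its left, z up, the work surface at z = 0. Lengths are in mm, angles in rad, forces in N, time in s.
With the tool pointing down it reaches from about 350 to 975 mm from the base axis. Payload 7.1 kg.
Tool frame: the origin (TCP) lies on the front face of the gripper's body, between the roots of the fingers; the fingertips stand 80 mm ahead of it and the grasp point (between the pads) lies 61 mm ahead of it (env.tips_ahead is the distance from the TCP to the fingertips, in mm); z points along the fingers, y is the direction in which the jaws open and shut (so a half turn about z gives the same grasp; the last joint's range is limited). The gripper opens to 88 mm and grips with 3 to 60 N. Pads are 20 mm wide; open, the fingers measure 115 mm over their backs; the gripper's body (75 mm by 178 mm) begins 61 mm behind the grasp point.
Start: joints at [-1.307, 0.423, 1.63, -0, 1.089, -0.019], TCP at [174.422, -600.152, 302.675] pointing down, gripper open.
Joint ranges: [-3, 3], [-0.9, 2.11], [0.09, 2.58], [-1.31, 4.45], [0.11, 2.69], [-2.54, 2.54]. Speed limits (rad/s): [2.39, 2.39, 3.01, 3.14, 3.14, 3.14].

INTERFACE

Orientations are given as a unit quaternion [x, y, z, w].
In Python, from station import env, set_gripper, viewer, workorder gives the robot as it stands. Calls block until the motion is done:
- env.reach(position, orientation): joint-space move of the TCP to a pose.
- env.move_l(position, rot=None, rate=150, f_stop=None): straight line of the TCP; rot=None keeps the orientation; rate is the mean speed in mm/s. With f_stop (N) it stops when the force on the tool has changed by that much, and returns True; else False.
- env.move_joints(angles): joint-space move.
- set_gripper(opening): finger opening in mm; the grip force is fixed at half the most; returns when the fingers have stopped.
- env.hold(seconds).
- env.ik(position, orientation): joint angles nearest the present ones, or None.
- env.read_state(): the state.
- viewer.camera(name): name is "side" or "top"; returns the picture (400x640x3 uint8, blue, green, red); there is no depth.
- viewer.camera_params(name): a dict with "fx", "fy", "cx", "cy" (pixels), "dist" ([k1, k2, p1, p2, k3] as OpenCV has them; the pictures are not rectified), "pose" (4x4, takes a point from camera to world coordinates). Camera axes: x right, y up, looking along -z (the intrinsics and any distortion apply to the point x, -y, -z); pixel columns grow to the right and rows downward; lengths in mm; the calibration is good to about 2 mm. A picture is of the moment at which its call begins. camera_params takes no time and is no camera call.
A pose or a line that the arm cannot do raises env.IKError and nothing moves.
- workorder.sign_off(): hands the job in, once; it reports no verdict.
The state is a dict: "time_s": time; "qpos": joint angles; "dq": joint speeds; "tau": joint torques, N m; "tool_pos": TCP position; "orientation": TCP orientation; "force": force on the tool from outside, world axes, zero at the start; "wrist_torque": the same for the moment, N m; "width": finger opening in mm.
Only numpy, scipy, OpenCV 4.12 (cv2) and the standard library are available. Lean on these libraries where they do the work, as an engineer would, in place of code of your own. Each camera call takes 0.05 s, during which the arm holds its last target. There are 200 camera calls.

TASK

Pull the machine's magazine tray fully out by its handle, lay every loose cutter arbor from the bench into an empty pocket of the tray (one in each, its wheels down in the notches; leave the arbors that are already in the tray where they are), then slide the tray fully home again without slamming it. The arbors roll, so keep hold of them until they lie in a pocket, and do not disturb the cutter stand, the oil bottle or the padlock.

Things in the scene. Friction and masses are not known exactly. Their poses are not given: they have to be found in the camera images.
- tray (a joint): How far the magazine tray is pulled out, m: 0 = fully home under the clear guard, 0.13 = fully out (end stop). It slides towards the robot, along minus x of the pocket and handle frames; about 2 N of friction, no spring. A low grey box 118 mm deep by 408 mm wide, rim 40 mm above the bench, with two black V-notched rails across it making six pockets side by side, 66 mm apart.
- machine: The key machine, fixed on the bench: dark steel, 436 mm wide, 130 mm high housing at its far side. Origin on the bench under the tray's centre when home; x points away from the robot. A clear flat guard, top 115 mm above the bench, covers the tray when home; its front edge is 70 mm behind the handle bar then, 200 mm behind it when the tray is out, and then clear of the pockets.
- handle (a point): Middle of the tray's handle: a level round steel bar, 12 mm thick, 100 mm long, along this frame's y, 40 mm above the bench, 56 mm in front of the tray's front wall; free space above, beneath, before and behind it. Moves with the tray. x points into the machine (push direction).
- rim: Low aluminium rim fixed on the bench round the loose arbors: a frame 270 mm (x) by 310 mm (y) inside, 18 mm high, 6 mm thick, no floor; rolling arbors stop against it. Origin at its centre on the bench.
- pocket0 (a point): Pocket 0 of the tray (0 leftmost seen from the robot, 5 rightmost): where the centre of a seated arbor lies, 52 mm above the bench. x = into the machine = a seated arbor's axis. Moves with the tray. Its two wheels rest in two V notches 24 mm wide, 41 mm before and behind the centre, flanks up to 11 mm below the axis; between them open to the tray floor, 21 mm above the bench.
- pocket1 (a point): Pocket 1 of the tray (0 leftmost seen from the robot, 5 rightmost): where the centre of a seated arbor lies, 52 mm above the bench. x = into the machine = a seated arbor's axis. Moves with the tray. The tray's inside is 106 mm long: a 90 mm arbor has 8 mm of play at each end.
- pocket2 (a point): Pocket 2 of the tray (0 leftmost seen from the robot, 5 rightmost): where the centre of a seated arbor lies, 52 mm above the bench. x = into the machine = a seated arbor's axis. Moves with the tray. Like pocket 0.
- pocket3 (a point): Pocket 3 of the tray (0 leftmost seen from the robot, 5 rightmost): where the centre of a seated arbor lies, 52 mm above the bench. x = into the machine = a seated arbor's axis. Moves with the tray. Like pocket 0.
- pocket4 (a point): Pocket 4 of the tray (0 leftmost seen from the robot, 5 rightmost): where the centre of a seated arbor lies, 52 mm above the bench. x = into the machine = a seated arbor's axis. Moves with the tray. Like pocket 0.
- pocket5 (a point): Pocket 5 of the tray (0 leftmost seen from the robot, 5 rightmost): where the centre of a seated arbor lies, 52 mm above the bench. x = into the machine = a seated arbor's axis. Moves with the tray. Like pocket 0.
- spare0_center (a point): Centre of a loose steel cutter arbor: a round shaft 20 mm in diameter with a cutter wheel 56 mm in diameter and 10 mm thick at each end, 90 mm long in all (70 mm of bare shaft between the wheels), about 0.45 kg. It lies on its wheels on the bench inside the rim, centre 28 mm up, and rolls freely. x = its axis; y and z turn as it rolls. May be absent.
- spare1_center (a point): Centre of a loose steel cutter arbor: a round shaft 20 mm in diameter with a cutter wheel 56 mm in diameter and 10 mm thick at each end, 90 mm long in all (70 mm of bare shaft between the wheels), about 0.45 kg. It lies on its wheels on the bench inside the rim, centre 28 mm up, and rolls freely. x = its axis; y and z turn as it rolls. May be absent.
- spare2_center (a point): Centre of a loose steel cutter arbor: a round shaft 20 mm in diameter with a cutter wheel 56 mm in diameter and 10 mm thick at each end, 90 mm long in all (70 mm of bare shaft between the wheels), about 0.45 kg. It lies on its wheels on the bench inside the rim, centre 28 mm up, and rolls freely. x = its axis; y and z turn as it rolls. May be absent.
- spare3_center (a point): Centre of a loose steel cutter arbor: a round shaft 20 mm in diameter with a cutter wheel 56 mm in diameter and 10 mm thick at each end, 90 mm long in all (70 mm of bare shaft between the wheels), about 0.45 kg. It lies on its wheels on the bench inside the rim, centre 28 mm up, and rolls freely. x = its axis; y and z turn as it rolls. May be absent.
- stock0_center (a point): Centre of an identical arbor that is already lying in pocket 0 at the start. x = its axis. May be absent: then that pocket is empty.
- stock1_center (a point): Centre of an identical arbor that is already lying in pocket 1 at the start. x = its axis. May be absent: then that pocket is empty.
- stock2_center (a point): Centre of an identical arbor that is already lying in pocket 2 at the start. x = its axis. May be absent: then that pocket is empty.
- stock3_center (a point): Centre of an identical arbor that is already lying in pocket 3 at the start. x = its axis. May be absent: then that pocket is empty.
- stock4_center (a point): Centre of an identical arbor that is already lying in pocket 4 at the start. x = its axis. May be absent: then that pocket is empty.
- stock5_center (a point): Centre of an identical arbor that is already lying in pocket 5 at the start. x = its axis. May be absent: then that pocket is empty.
- cutters: Bystander: steel stand with a stack of cutter wheels, 76 mm in diameter, 80 mm high; origin at the centre of its underside.
- oil: Bystander: white oil bottle, 56 mm in diameter, 110 mm high; origin at the centre of its underside.
- padlock: Bystander: standing brass padlock, 28 x 55 mm, 82 mm high; origin at the centre of its underside.
Not all that is in view belongs to the job. Leave any pink look-alike of the part that bears spare3_center alone.

How it is judged (in metres and radians):
On the way, in this order (a step that is already met when the one before it is completed fails the run):
1. the tray is pulled out (at least 115 mm of its 130 mm) (value of joint tray above 0.115 m), for 0.2 s.
2. with the tray out, every loose arbor lies in a pocket (value of joint tray above 0.08 m and x of spare0_center in the frame of pocket0 between -0.014 and 0.014 m and y of spare0_center in the frame of pocket0 between -0.344 and 0.014 m and z of spare0_center in the frame of pocket0 between -0.005 and 0.005 m and angle between the x axis of each of spare0_center, spare1_center, spare2_center, spare3_center and the x axis of pocket0, either way round below 0.15 rad and x of spare1_center in the frame of pocket0 between -0.014 and 0.014 m and y of spare1_center in the frame of pocket0 between -0.344 and 0.014 m and z of spare1_center in the frame of pocket0 between -0.005 and 0.005 m and x of spare2_center in the frame of pocket0 between -0.014 and 0.014 m and y of spare2_center in the frame of pocket0 between -0.344 and 0.014 m and z of spare2_center in the frame of pocket0 between -0.005 and 0.005 m and x of spare3_center in the frame of pocket0 between -0.014 and 0.014 m and y of spare3_center in the frame of pocket0 between -0.344 and 0.014 m and z of spare3_center in the frame of pocket0 between -0.005 and 0.005 m), for 0.3 s.
At the end, for the whole second after the job is handed in: The tray is home (within 8 mm); every arbor, new and old, lies in a pocket (seated height within 5 mm, centre within 14 mm of the row of pockets, axis within 0.15 rad of the pockets' own) and is at rest (value of joint tray below 0.008 m and x of spare0_center in the frame of pocket0 between -0.014 and 0.014 m and y of spare0_center in the frame of pocket0 between -0.344 and 0.014 m and z of spare0_center in the frame of pocket0 between -0.005 and 0.005 m and angle between the x axis of each of spare0_center, spare1_center, spare2_center, spare3_center, stock0_center, stock1_center, stock2_center, stock3_center, stock4_center, stock5_center and the x axis of pocket0, either way round below 0.15 rad and x of spare1_center in the frame of pocket0 between -0.014 and 0.014 m and y of spare1_center in the frame of pocket0 between -0.344 and 0.014 m and z of spare1_center in the frame of pocket0 between -0.005 and 0.005 m and x of spare2_center in the frame of pocket0 between -0.014 and 0.014 m and y of spare2_center in the frame of pocket0 between -0.344 and 0.014 m and z of spare2_center in the frame of pocket0 between -0.005 and 0.005 m and x of spare3_center in the frame of pocket0 between -0.014 and 0.014 m and y of spare3_center in the frame of pocket0 between -0.344 and 0.014 m and z of spare3_center in the frame of pocket0 between -0.005 and 0.005 m and x of stock0_center in the frame of pocket0 between -0.014 and 0.014 m and y of stock0_center in the frame of pocket0 between -0.344 and 0.014 m and z of stock0_center in the frame of pocket0 between -0.005 and 0.005 m and x of stock1_center in the frame of pocket0 between -0.014 and 0.014 m and y of stock1_center in the frame of pocket0 between -0.344 and 0.014 m and z of stock1_center in the frame of pocket0 between -0.005 and 0.005 m and x of stock2_center in the frame of pocket0 between -0.014 and 0.014 m and y of stock2_center in the frame of pocket0 between -0.344 and 0.014 m and z of stock2_center in the frame of pocket0 between -0.005 and 0.005 m and x of stock3_center in the frame of pocket0 between -0.014 and 0.014 m and y of stock3_center in the frame of pocket0 between -0.344 and 0.014 m and z of stock3_center in the frame of pocket0 between -0.005 and 0.005 m and x of stock4_center in the frame of pocket0 between -0.014 and 0.014 m and y of stock4_center in the frame of pocket0 between -0.344 and 0.014 m and z of stock4_center in the frame of pocket0 between -0.005 and 0.005 m and x of stock5_center in the frame of pocket0 between -0.014 and 0.014 m and y of stock5_center in the frame of pocket0 between -0.344 and 0.014 m and z of stock5_center in the frame of pocket0 between -0.005 and 0.005 m and linear speed of each of spare0, spare1, spare2, spare3, stock0, stock1, stock2, stock3, stock4, stock5 below 0.02 m/s); the robot touches nothing.
It fails at once if the tray is slammed (moving in faster than 0.5 m/s) (velocity of joint tray below -0.5 m/s).
It fails at once if an arbor that was already in the tray leaves its pocket (distance between stock0_center and pocket0 above 0.03 m or distance between stock1_center and pocket1 above 0.03 m or distance between stock2_center and pocket2 above 0.03 m or distance between stock3_center and pocket3 above 0.03 m or distance between stock4_center and pocket4 above 0.03 m or distance between stock5_center and pocket5 above 0.03 m).
It fails at once if a bystander is moved more than 40 mm or tipped (distance of any of cutters, oil, padlock from where it was at the start of the episode above 0.04 m or angle between any of cutters, oil, padlock's own z axis and vertical above 0.5 rad).
Of stock0, stock1, stock2, stock3, stock4, stock5 only 1 to 2 are there at a start; the rules pass over those that are not, and their reading is None.
Of spare0, spare1, spare2, spare3 only 3 to 4 are there at a start; the rules pass over those that are not, and their reading is None.
At some moment in a run one of spare0, spare1, spare2, spare3 may be knocked a few centimetres aside while the robot is not near it.
It also fails if it takes over 200 s, if anything falls off the work surface, if the arm or the gripper's body presses on something with over 40 N, if the wrist force passes 120 N, or if a joint passes its speed limit or range.

## Working session

There is one attempt and no reset: what is moved stays moved. The work goes in short steps, each a Python script; the robot and the scene stay as the last script left them, time stands still between calls to the robot, and variables do not carry over. Pictures are saved under pics/ and viewed, about 12 in all and at most 16, crops included, and the job is handed in when it is done.

```bash
ls; mkdir -p pics
python3 - <<'E'
from station import env, viewer
import cv2
for n in("top","side"):
    cv2.imwrite(f"pics/{n}0.png",viewer.camera(n))
    p=viewer.camera_params(n);print(n,{k:p[k] for k in p})
print(env.read_state())
E
```

```text
pics
top {'fx': 387.0271670526181, 'fy': 387.0271670526181, 'cx': 318.7611994309609, 'cy': 204.86243539798727, 'dist': array([0.03191907, 0.        , 0.        , 0.        , 0.        ]), 'pose': array([[ 5.26435099e-03,  9.92203255e-01, -1.24519021e-01,
         4.09898286e+02],
       [-9.99970615e-01,  5.91723104e-03,  4.87395091e-03,
        -6.16189798e+00],
       [ 5.57275778e-03,  1.24489704e-01,  9.92205250e-01,
         1.17104961e+03],
       [ 0.00000000e+00,  0.00000000e+00,  0.00000000e+00,
         1.00000000e+00]])}
side {'fx': 396.7888272836103, 'fy': 396.7888272836103, 'cx': 320.66632959037105, 'cy': 198.99332489910748, 'dist': array([-0.09569984,  0.        ,  0.        ,  0.        ,  0.        ]), 'pose': array([[-9.24907891e-01,  2.48767717e-01, -2.87506551e-01,
         2.71610171e+02],
       [-3.79984793e-01, -6.29778122e-01,  6.77488800e-01,
         6.55699696e+02],
       [-1.25279937e-02,  7.35862854e-01,  6.77014704e-01,
         7.33289615e+02],
       [ 0.00000000e+00,  0.00000000e+00,  0.00000000e+00,
         1.00000000e+00]])}
{'time_s': 0.1, 'qpos': array([-1.30701632e+00,  4.23751789e-01,  1.63058503e+00,  1.42457506e-05,
        1.08862396e+00, -1.89726960e-02]), 'dq': array([ 0.00224137, -0.00214747, -0.00071314, -0.00166851, -0.00086421,
       -0.00089065]), 'tau': array([-2.39503061e-04, -5.45613027e+01, -2.74324894e+01,  6.45554136e-02,
        1.87730638e-02, -2.36096770e-05]), 'tool_pos': array([ 174.31823682, -599.7963395 ,  301.99846726]), 'orientation': array([ 9.90023232e-01,  1.40902559e-01, -7.72618068e-05, -6.79717223e-04]), 'force': array([-0.14735133, -0.05770171, -0.71080941]), 'wrist_torque': array([-0.02630437, -0.02137688,  0.00042465]), 'width': 87.68370471869895}
```

View pics/top0.png

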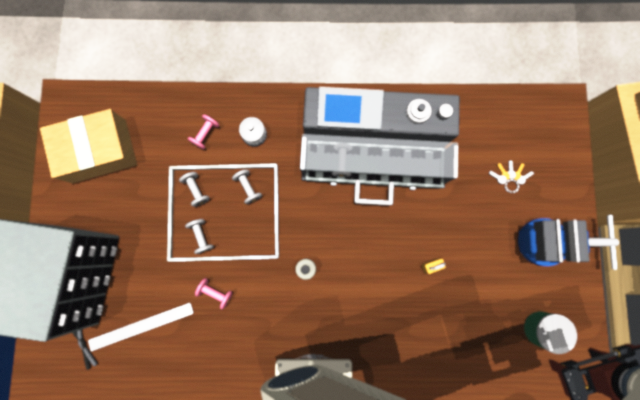

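View pics/side0.png

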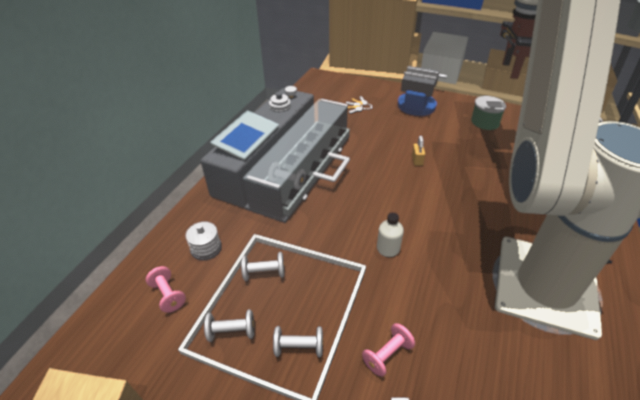

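The top view shows three grey arbors inside the rim at about (194,189), (246,186) and (199,236). Two pink look-alikes lie outside it at (204,131) and (213,292), and I'll leave those alone. The handle is at about (374,195). Next I'll take an enlarged crop to confirm the candidates and the stock in the tray, and measure from it.

```bash
cat > h.py <<'E'
import numpy as np, cv2
from scipy.spatial.transform import Rotation as R
from station import env, set_gripper, viewer, workorder
def ray(cam,uv):
    p=viewer.camera_params(cam);K=np.array([[p['fx'],0,p['cx']],[0,p['fy'],p['cy']],[0,0,1]])
    n=cv2.undistortPoints(np.array(uv,float).reshape(-1,1,2),K,np.array(p['dist'])).reshape(-1,2)
    d=np.c_[n[:,0],-n[:,1],-np.ones(len(n))]@p['pose'][:3,:3].T
    return p['pose'][:3,3],d
def onplane(cam,uv,z):
    o,d=ray(cam,uv); return o+d*((z-o[2])/d[:,2:3])
def project(cam,P):
    p=viewer.camera_params(cam);K=np.array([[p['fx'],0,p['cx']],[0,p['fy'],p['cy']],[0,0,1]])
    T=p['pose'];q=(np.array(P,float).reshape(-1,3)-T[:3,3])@T[:3,:3];q=q*[1,-1,-1]
    return cv2.projectPoints(q,np.zeros(3),np.zeros(3),K,np.array(p['dist']))[0].reshape(-1,2)
def quat(yaw):
    """tool down, tool y (jaw direction) at angle yaw in world"""
    y=np.array([np.cos(yaw),np.sin(yaw),0]);z=np.array([0,0,-1.]);x=np.cross(y,z)
    return R.from_matrix(np.c_[x,y,z]).as_quat()
def arbors(img,box=(165,160,282,265)):
    """grey blobs in pixel box -> centroid, axis angle (world), at z=28"""
    x0,y0,x1,y1=box;hsv=cv2.cvtColor(img,cv2.COLOR_BGR2HSV)
    m=((hsv[...,1]<70)&(hsv[...,2]>70)).astype(np.uint8)
    mm=np.zeros_like(m);mm[y0:y1,x0:x1]=m[y0:y1,x0:x1]
    n,l,s,c=cv2.connectedComponentsWithStats(mm)
    out=[]
    for i in range(1,n):
        if 100<s[i,4]<700 and s[i,2]<45 and s[i,3]<45:
            ys,xs=np.nonzero(l==i);P=onplane('top',np.c_[xs,ys],28)[:,:2]
            (cx,cy),(w,h),a=cv2.minAreaRect(P.astype(np.float32))
            e=np.linalg.svd(P-P.mean(0),full_matrices=False)[2][0]
            out.append(dict(px=c[i].round(1),area=int(s[i,4]),mean=P.mean(0).round(1),rect=np.round([cx,cy,w,h,a],1),ang=round(float(np.arctan(e[1]/e[0])),3)))
    return out
E
python3 - <<'E'
from h import *
t=cv2.imread('pics/top0.png');s=cv2.imread('pics/side0.png')
for a in arbors(t):print(a)
z=lambda im,x0,y0,x1,y1,w,h:cv2.resize(im[y0:y1,x0:x1],(w,h),interpolation=cv2.INTER_CUBIC)
A=z(t,295,80,465,215,510*800//800,405)
B=z(t,160,105,290,310,257,405)
C=z(s,200,80,360,220,220,192)
cv2.imwrite('pics/crop1.png',np.hstack([A,B]))
E
```

```text
{'px': array([193.1, 187.5]), 'area': 391, 'mean': array([603.3, 362.6]), 'rect': array([602.1, 362.4, 101.1,  53.7,  28.1]), 'ang': 0.498}
{'px': array([198.7, 235.2]), 'area': 385, 'mean': array([461.7, 339.8]), 'rect': array([461.3, 339.8,  97.4,  56.4,  21.8]), 'ang': 0.386}
```

View pics/crop1.png

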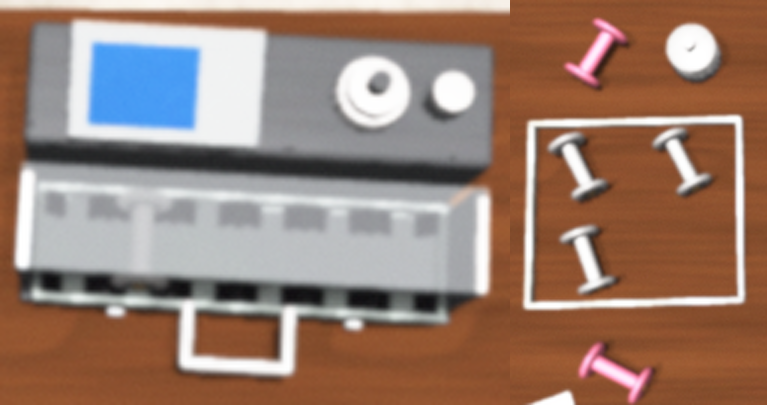

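The crop confirms the grey spares in the rim and both pink decoys outside it. One stock arbor shows in pocket 1, at crop pixel (145,240). The handle bar runs from (187,365) to (290,370) in the crop. Gripping the bar with the jaws along x would put the gripper body (±89 mm) into the guard. I'll hook the bar from behind with closed fingers and the jaws along y instead.

Run:
```python
from h import *
t=cv2.imread('pics/top0.png');s=cv2.imread('pics/side0.png')
hsv=cv2.cvtColor(t,cv2.COLOR_BGR2HSV);m=((hsv[...,1]<70)&(hsv[...,2]>110)).astype(np.uint8)
b=m[197:208,350:400];print('\n'.join(''.join('.#'[v] for v in r) for r in m[180:208,350:400]))
# all comps in rim
mm=((hsv[...,1]<70)&(hsv[...,2]>70)).astype(np.uint8)[160:265,165:282]
n,l,st,c=cv2.connectedComponentsWithStats(mm)
for i in range(1,n):
  if st[i,4]>30:print(st[i],(c[i]+[165,160]).round(1))
# bar row centroid per column
ys,xs=np.nonzero(m[198:210,355:395]);ys+=198;xs+=355
P=onplane('top',np.c_[xs,ys],42);P=P[:,:2]
(r)=cv2.minAreaRect(P.astype(np.float32));print('bar',r)
g=onplane('top',[[357.3,201.7],[391.7,203.3]],42);print(g,np.degrees(np.arctan2(*(g[0]-g[1])[:2])))
# housing/ guard edges for yaw: housing back corners (35,25),(492,47) crop z=130 ; tray wall front
q=onplane('top',np.array([[33,25],[492,47]])/3+[295,80],130);print(q,np.degrees(np.arctan2(*(q[0]-q[1])[:2])))
q=onplane('top',np.array([[32,298],[445,320]])/3+[295,80],40);print(q,np.degrees(np.arctan2(*(q[0]-q[1])[:2])))
for nme,px,z in(('oil',[305,268],110),('cut',[252,130],80),('pad',[435,266],60)):print(nme,onplane('top',[px],z))
print('rim',onplane('top',[[170,168],[275,166],[279,257],[169,260]],18))
print('side proj of bar ends',project('side',[[*g[0][:2],40],[*g[1][:2],40]]))
```

```text
##########################.....#######............
############################################......
##################################################
....########...###################################
.....######............####......#################
.....######...........................########....
....######............................#######.....
....######............................######......
....######............................######......
....######............................######......
....######............................######......
....######............................######......
....######............................######......
....######............................######......
....######............................######......
....######............................######......
....######............................######......
....######............................######......
....###########.......................######......
....############################.....#######......
....########################################......
....#########################
[... 576 characters left out ...]
7953   42.        ]
 [ 557.50213926 -226.22751944   42.        ]] 2.3491278527379724
[[ 870.15371638   26.29889762  130.        ]
 [ 850.71067616 -401.91930163  130.        ]] 2.599701647989218
[[ 627.99524203   27.55984048   40.        ]
 [ 608.28824507 -379.94526058   40.        ]] 2.768673942755247
oil [[370.72592362  24.9407202  110.        ]]
cut [[764.66521164 183.41443706  80.        ]]
pad [[ 376.82270397 -341.67955326   60.        ]]
rim [[664.0193686  437.61172834  18.        ]
 [672.75018035 121.6925974   18.        ]
 [398.97715022 104.59091596  18.        ]
 [389.26876297 425.85093717  18.        ]]
side proj of bar ends [[334.2780035  179.29377811]
 [348.03836446 158.86559594]]
```

```bash
cat >> h.py <<'E'
YAW=-0.047; MX=np.array([np.cos(YAW),np.sin(YAW),0]); MY=np.array([-MX[1],MX[0],0])
BAR=np.array([559.6,-175.7,0])   # handle centre, tray home
HOME=[-1.307,0.423,1.63,0,1.089,-0.019]
def best(pos,yaw):
    """of the two equivalent grasps, the one with joint 6 nearer 0"""
    c=[(abs(j[5]),quat(a)) for a in(yaw,yaw+np.pi) if (j:=env.ik(pos,quat(a))) is not None]
    if not c: raise env.IKError(f"no ik {pos}")
    return min(c,key=lambda k:k[0])[1]
E
python3 - <<'E'
from h import *
set_gripper(0)
p=BAR+22*MX
q=best([*p[:2],104],YAW+np.pi/2)
env.reach([*p[:2],250],q)
print(env.move_l([*p[:2],104],rate=120,f_stop=10))
s=env.read_state();print(s['tool_pos'],s['force'],s['width'])
e=p-142*MX
print(env.move_l([*e[:2],104],rate=50,f_stop=15))
s=env.read_state();print(s['tool_pos'],s['force'],'moved',(s['tool_pos']-p)@MX)
n=s['tool_pos']+8*MX
env.move_l([*n[:2],104],rate=50)
env.move_l([*n[:2],260],rate=200)
env.move_joints(HOME)
t=viewer.camera('top');cv2.imwrite('pics/top1.png',t);print(env.read_state()['time_s'])
A=cv2.resize(t[110:270,290:470],(630,560),interpolation=cv2.INTER_CUBIC);cv2.imwrite('pics/crop2.png',A)
E
```

```text
False
[ 582.02578376 -176.88575001  104.74294768] [-0.32644953 -0.18825864  0.34526452] 0.491499472986499
True
[ 450.41543333 -170.77259494  104.10542146] [0.5947352  0.83420071 1.21228376] moved -131.2954973029132
10.425
```

View pics/crop2.png

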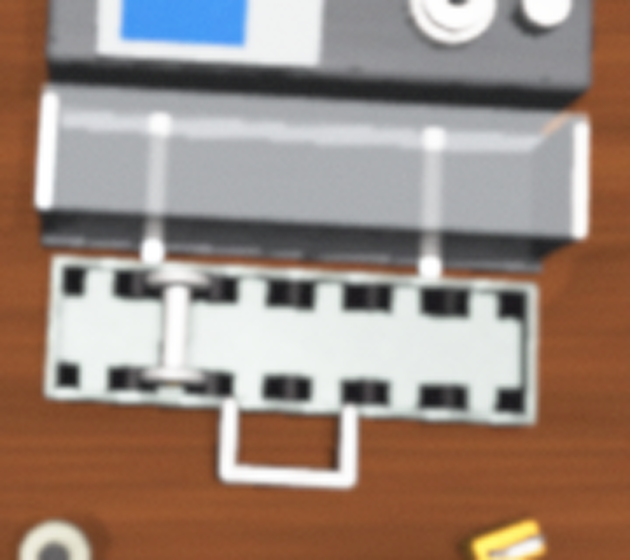

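The tray is out and the only stock arbor is in pocket 1 (crop pixel (175,330)). The empty pockets are 0, 2, 3, 4 and 5. Next I'll calculate the pocket positions and fix the arbor detector, which lost the third arbor because it merged with the rim.

Run:
```python
from h import *
t=cv2.imread('pics/top1.png')
f=lambda c:np.array(c,float)/3.5+[290,110]
T=onplane('top',f([[52,257],[538,283],[530,425],[43,398]]),40);print('tray corners',T.round(1),'centre',T.mean(0).round(1))
y=(T[0]+T[3]-T[1]-T[2])[:2];print('yaw y',np.arctan2(-y[0],y[1]))
b=onplane('top',f([[228,472],[348,479]]),42).mean(0);print('bar c',b, 'pocket row c from bar',b+115*MX, 'travel',(BAR-b)@MX)
print('stock shaft centre z52',onplane('top',f([[175,322]]),60))
s=onplane('top',f([[178,276],[174,375]]),75);print('stock wheels top',s)
hsv=cv2.cvtColor(t,cv2.COLOR_BGR2HSV)
for v in(90,110,130):
  m=((hsv[...,1]<70)&(hsv[...,2]>v)).astype(np.uint8)[160:265,165:282]
  n,l,st,c=cv2.connectedComponentsWithStats(m)
  print(v,[(st[i,2:].tolist(),(c[i]+[165,160]).round(1).tolist()) for i in range(1,n) if st[i,4]>30])
```

```text
tray corners [[ 615.6   29.8   40. ]
 [ 595.7 -380.6   40. ]
 [ 475.9 -369.8   40. ]
 [ 496.    36.2   40. ]] centre [ 545.8 -171.1   40. ]
yaw y -0.04888706156875791
bar c [ 432.66705479 -167.58274016   42.        ] pocket row c from bar [ 547.54006067 -172.98575044   42.        ] travel 127.1741443450727
stock shaft centre z52 [[558.05498996 -73.09535462  60.        ]]
stock wheels top [[594.11543042 -74.70806924  75.        ]
 [512.61328714 -71.3092359   75.        ]]
90 [([112, 99, 2200], [224.9, 207.7]), ([30, 34, 361], [193.0, 187.4]), ([28, 35, 368], [198.6, 235.3])]
110 [([112, 99, 2179], [224.8, 207.8]), ([30, 34, 339], [192.9, 187.5]), ([28, 35, 344], [198.4, 235.4])]
130 [([112, 99, 2105], [225.9, 208.0]), ([29, 34, 317], [192.7, 187.5]), ([27, 35, 324], [198.1, 235.2])]
```

```bash
cat >> h.py <<'E'
C=np.array([546.7,-172.0,0])     # centre of the row of pockets, tray out
def pocket(k): return C+(2.5-k)*66*MY
def blobs(cam,img):
    """grey blobs inside the rim: centroid px, pixel list, area"""
    c=np.array([531,272.4]);a=0.042;Rz=np.array([[np.cos(a),-np.sin(a)],[np.sin(a),np.cos(a)]])
    q=(np.array([[1,1],[1,-1],[-1,-1],[-1,1]])*[132,152])@Rz.T+c
    poly=project(cam,np.c_[q,np.full(4,18)]).astype(np.int32)
    hsv=cv2.cvtColor(img,cv2.COLOR_BGR2HSV);roi=np.zeros(img.shape[:2],np.uint8);cv2.fillPoly(roi,[poly],1)
    m=((hsv[...,1]<70)&(hsv[...,2]>80)).astype(np.uint8)&roi
    n,l,s,ce=cv2.connectedComponentsWithStats(m)
    return [(ce[i],np.argwhere(l==i)[:,::-1],int(s[i,4])) for i in range(1,n) if s[i,4]>150]
def spares():
    t,s=viewer.camera('top'),viewer.camera('side');B=blobs('side',s);out=[]
    for ce,px,ar in blobs('top',t):
        P=onplane('top',px,28)[:,:2];e=np.linalg.svd(P-P.mean(0),full_matrices=False)[2][0]
        pr=P@e;mid=P.mean(0)+e*((pr.max()+pr.min())/2-P.mean(0)@e)
        side=[onplane('side',[b[0]],28)[0,:2] for b in B]
        d=[np.linalg.norm(x-P.mean(0)) for x in side]
        k=int(np.argmin(d)) if d else None
        out.append(dict(px=ce.round(0),n=ar,mean=P.mean(0).round(1),mid=mid.round(1),len=round(float(np.ptp(pr)),1),
             ang=round(float(np.arctan(e[1]/e[0])),3),side=None if k is None else side[k].round(1)))
    return out,t,s
E
python3 - <<'E'
from h import *
o,t,s=spares()
for a in o:print(a)
E
```

```text
{'px': array([245., 184.]), 'n': 381, 'mean': array([615.2, 208.7]), 'mid': array([624.2, 214. ]), 'len': 130.3, 'ang': 0.531, 'side': array([594.8, 257.7])}
{'px': array([182., 229.]), 'n': 203, 'mean': array([481.8, 388.2]), 'mid': array([497.1, 395.4]), 'len': 314.6, 'ang': 0.439, 'side': array([460.2, 335.9])}
{'px': array([193., 188.]), 'n': 378, 'mean': array([603.2, 362.7]), 'mid': array([602.8, 362.5]), 'len': 100.0, 'ang': 0.5, 'side': array([594.8, 257.7])}
{'px': array([199., 235.]), 'n': 382, 'mean': array([461.3, 339.7]), 'mid': array([461.5, 339.8]), 'len': 98.2, 'ang': 0.397, 'side': array([460.2, 335.9])}
```

```bash
sed -i 's/\*\[132,152\]/*[128,147]/; s/if s\[i,4\]>150\]/if s[i,4]>150 and max(s[i,2],s[i,3])<60]/' h.py
python3 - <<'E'
from h import *
o,t,s=spares()
for a in o:print(a)
for b in blobs('side',s):print(b[0],b[2],onplane('side',[b[0]],28)[0])
v=s.copy()
for a in o:
    e=np.array([np.cos(a['ang']),np.sin(a['ang'])])
    for u in project('side',[[*(a['mid']+k*e),28] for k in(-45,0,45)]):cv2.circle(v,tuple(int(x) for x in u),1,(0,0,255),-1)
w=t.copy()
for a in o:
    e=np.array([np.cos(a['ang']),np.sin(a['ang'])])
    for u in project('top',[[*(a['mid']+k*e),28] for k in(-45,0,45)]):cv2.circle(w,tuple(int(x) for x in u),1,(0,0,255),-1)
cv2.imwrite('pics/c3.png',np.hstack([cv2.resize(v[225:400,175:375],(457,400)),cv2.resize(w[160:265,160:285],(340,400))[:, :340]]))
E
```

```text
{'px': array([246., 185.]), 'n': 356, 'mean': array([611.9, 206.4]), 'mid': array([610.9, 205.8]), 'len': 100.5, 'ang': 0.494, 'side': array([602.7, 357.7])}
{'px': array([193., 188.]), 'n': 377, 'mean': array([603.2, 362.9]), 'mid': array([602.7, 362.6]), 'len': 100.0, 'ang': 0.501, 'side': array([602.7, 357.7])}
{'px': array([199., 235.]), 'n': 379, 'mean': array([461.4, 340. ]), 'mid': array([461.4, 340. ]), 'len': 97.0, 'ang': 0.387, 'side': array([460.2, 336.1])}
[227.76125 324.57375] 800 [602.72225733 357.70436694  28.        ]
[297.55542169 340.72650602] 830 [460.2221852  336.05104613  28.        ]
```

View pics/c3.png

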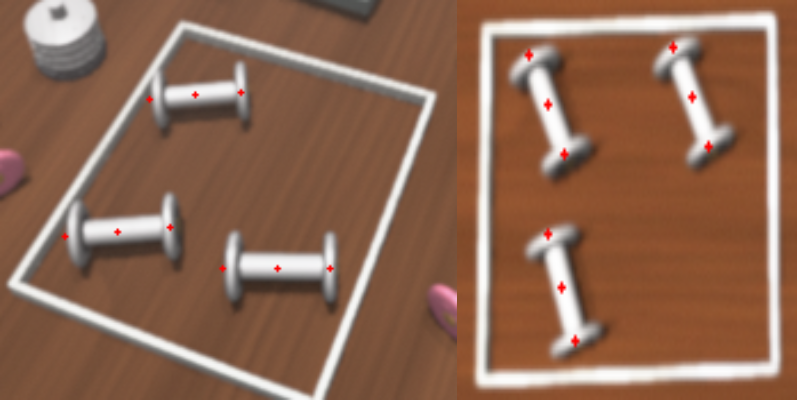

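The spares' overlays land on them, but the fitted centres sit about 4–5 mm too far along each axis, so I'll pull them back 4 mm. First I'll pick the arbor at pixel (246,185) and place it in pocket 4.

```bash
cat >> h.py <<'E'
def pick(a,shift=-4):
    ang=a['ang'];p=a['mid']+shift*np.array([np.cos(ang),np.sin(ang)])
    env.reach([*p,240],best([*p,89],ang+np.pi/2)); set_gripper(52)
    hit=env.move_l([*p,89],rate=120,f_stop=12); set_gripper(0)
    s=env.read_state();print('pick',p.round(1),'hit',hit,'z',s['tool_pos'][2].round(1),'width',round(s['width'],1))
    if not 15<s['width']<26: return False
    env.move_l([*p,240],rate=150)
    s=env.read_state();print('lifted width',round(s['width'],1),'F',s['force'].round(1));return 15<s['width']<26
def place(k,dx=0):
    p=pocket(k)+dx*MX;q=best([*p[:2],113],YAW+np.pi/2)
    env.reach([*p[:2],240],q); env.move_l([*p[:2],135],rate=120)
    hit=env.move_l([*p[:2],111],rate=30,f_stop=6)
    s=env.read_state();print('place',k,'hit',hit,'tcp',s['tool_pos'].round(1),'F',s['force'].round(1))
    return hit
def release():
    set_gripper(50);s=env.read_state()['tool_pos'];env.move_l([s[0],s[1],250],rate=150)
E
python3 - <<'E'
from h import *
o,_,_=spares();a=min(o,key=lambda a:a['mid'][1]);print(a)
if pick(a):
    print(place(4))
    cv2.imwrite('pics/held.png',viewer.camera('side'))
    release()
    env.move_joints(HOME)
t=viewer.camera('top');s=viewer.camera('side');cv2.imwrite('pics/top4.png',t);print(env.read_state()['time_s'])
A=cv2.resize(t[140:270,290:470],(540,390),interpolation=cv2.INTER_CUBIC)
B=cv2.resize(s[80:210,240:360],(252,273));B=np.vstack([B,np.zeros((117,252,3),np.uint8)])
cv2.imwrite('pics/crop4.png',np.hstack([A,B]))
E
```

```text
{'px': array([246., 185.]), 'n': 356, 'mean': array([611.9, 206.3]), 'mid': array([610.9, 205.8]), 'len': 100.5, 'ang': 0.498, 'side': array([602.6, 357.8])}
pick [607.4 203.9] hit False z 89.1 width 19.4
lifted width 19.3 F [ 0.1  1.2 -4.2]
place 4 hit True tcp [ 542.  -271.3  113.5] F [ 0.9 -3.   2.7]
True
25.1667
```

View pics/crop4.png

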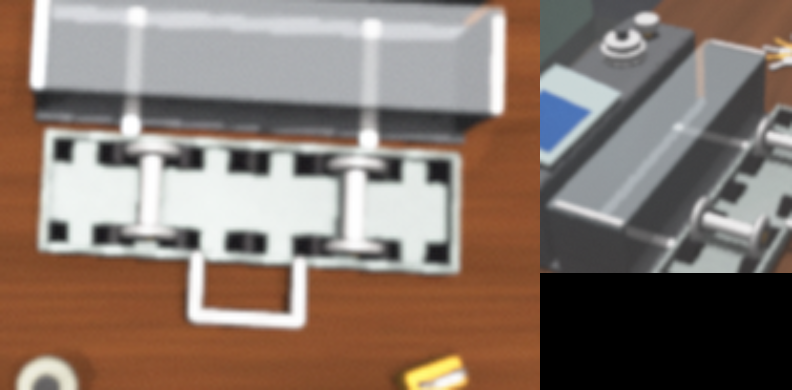

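The first arbor is seated in pocket 4 (crop pixel (353,205)), at z≈52.5 and level with the stock arbor at (150,200). Now the other two.

Run:
```python
from h import *
for k in (3,5):
    o,_,_=spares()
    for a in o:print(a)
    a=max(o,key=lambda a:a['mid'][0])
    if not pick(a): print('FAILED');break
    if not place(k): print('no contact');break
    release(); env.move_joints(HOME)
t=viewer.camera('top');s=viewer.camera('side');cv2.imwrite('pics/top5.png',t);cv2.imwrite('pics/side5.png',s);print(env.read_state()['time_s'])
A=cv2.resize(t[140:270,150:470],(800,325),interpolation=cv2.INTER_CUBIC)
B=cv2.resize(s[80:210,200:520],(677,275))
B=np.hstack([B,np.zeros((275,123,3),np.uint8)])
cv2.imwrite('pics/crop5.png',np.vstack([A,B]))
```

```text
{'px': array([193., 188.]), 'n': 379, 'mean': array([603.3, 362.9]), 'mid': array([602.7, 362.6]), 'len': 100.1, 'ang': 0.503, 'side': array([602.7, 357.8])}
{'px': array([199., 235.]), 'n': 380, 'mean': array([461.3, 339.9]), 'mid': array([461.2, 339.8]), 'len': 97.5, 'ang': 0.389, 'side': array([460.2, 336. ])}
pick [599.2 360.7] hit False z 89.1 width 19.4
lifted width 18.8 F [ 0.2 -0.2 -3.9]
place 3 hit True tcp [ 545.1 -205.4  113.5] F [ 1.1 -3.4  2. ]
{'px': array([199., 235.]), 'n': 382, 'mean': array([461.5, 339.9]), 'mid': array([461.5, 339.9]), 'len': 97.9, 'ang': 0.386, 'side': array([460.1, 336.1])}
pick [457.8 338.4] hit False z 89.1 width 19.4
lifted width 18.7 F [ 0.1 -0.8 -4.7]
place 5 hit True tcp [ 538.9 -337.3  113.5] F [ 0.7 -2.4  0.7]
54.7083
```

View pics/crop5.png

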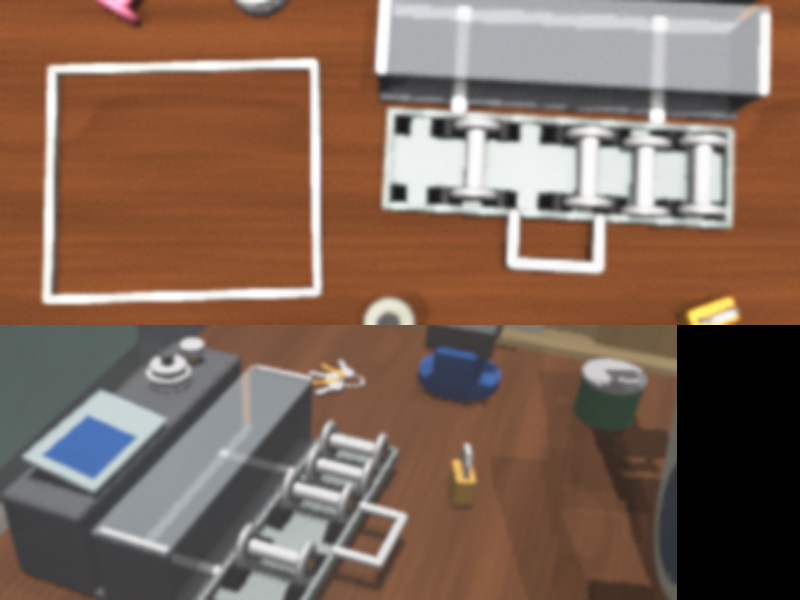

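All three are seated, in pockets 3, 4 and 5 at crop pixels (590,170), (645,175) and (702,175). The stock arbor is undisturbed and the rim is empty. Next I'll push the tray home with the closed fingers against the front of the bar.

Run:
```python
from h import *
set_gripper(0)
p=BAR-166*MX;q=best([*p[:2],104],YAW+np.pi/2)
env.reach([*p[:2],250],q);env.move_l([*p[:2],104],rate=120,f_stop=10)
e=BAR-8*MX
print(env.move_l([*e[:2],104],rate=50,f_stop=12))
s=env.read_state();print('finger front rel. bar home',(s['tool_pos']-BAR)@MX+16,s['force'])
n=s['tool_pos']-20*MX
env.move_l([*n[:2],104],rate=50);env.move_l([*n[:2],260],rate=150);env.move_joints(HOME)
t=viewer.camera('top');s=viewer.camera('side');cv2.imwrite('pics/top6.png',t);print(env.read_state()['time_s'])
t0=cv2.imread('pics/top0.png')
for im in(t0,t):
    hsv=cv2.cvtColor(im,cv2.COLOR_BGR2HSV);m=((hsv[...,1]<70)&(hsv[...,2]>110))
    ys,xs=np.nonzero(m[196:260,362:386]);print('bar rows',ys.min()+196,ys.mean()+196,ys.max()+196)
A=cv2.resize(t[80:280,290:470],(540,600),interpolation=cv2.INTER_CUBIC)
B=cv2.resize(s[80:260,200:440],(260,195));B=np.vstack([B,np.zeros((405,260,3),np.uint8)])
cv2.imwrite('pics/crop6.png',np.hstack([A,B]))
```

```text
True
finger front rel. bar home 2.480129180959363 [ 0.29133219 -0.12129954  0.76340491]
65.325
bar rows 198 201.60544217687075 205
bar rows 198 201.58904109589042 205
```

View pics/crop6.png

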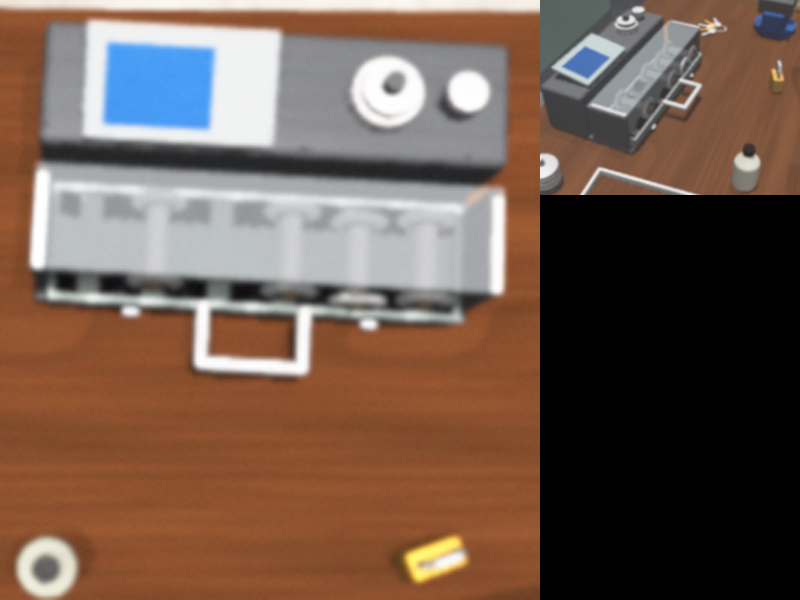

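The tray is home: the bar's pixel rows match the starting picture. Four arbors show seated under the guard at crop columns 157, 290, 358 and 425, the bystanders haven't moved, and the arm is clear. Handing in.

Run:
```python
from h import *
env.hold(0.5);workorder.sign_off();print(env.read_state()['time_s'])
```

```text
the job is handed in; nothing more can be done
the job is handed in; nothing more can be done
```

The tray is home with all three loose arbors in pockets 3, 4 and 5, and the job is handed in; `sign_off` gives no verdict. I pulled the tray out about 127 mm by hooking the handle from behind with closed fingers. Each arbor was lowered until it touched its pocket, and I then pushed the tray home at 50 mm/s.

**Last checks**
- **Tray:** the handle bar is back on the same pixel rows as at the start (mean 201.59 now, 201.61 then), so it looks fully home.
- **Arbors:** each stopped at an axis height of about 52.5 mm, against 52 mm for a seated one. All four arbors, including the stock one in pocket 1, show in their pockets through the guard.
- **Surroundings:** the rim is empty. I didn't touch the pink look-alikes. The oil bottle and padlock look unmoved in the last picture; I didn't measure them or check the cutter stand separately.
- **Robot and time:** the arm ended clear of everything, at about 66 s.

**Disagreements**
- **Arbor centres:** the picture fits put them about 4–5 mm too far along the axis, so I corrected each pick by 4 mm.
- **Pocket 4:** its arbor sits roughly 5 mm further forward than the stock one, within the 8 mm of play and the 14 mm limit.

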